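# Slide the varnish bottle back into its gap in the row

### The arm

A 7-joint arm with a two-finger parallel gripper is mounted at the origin on the work surface. World frame = base frame: x ahead of the robot, y to its left, z up, the work surface at z = 0. Lengths are in m, angles in rad, forces in N, time in s.
With the tool pointing down it reaches from about 0.425 to 0.925 m from the base axis. Payload 6.8 kg.
Tool frame: the origin (TCP) lies at the very end of the fingers, on their centre line; the grasp point (between the pads) lies 19 mm behind it (r.grip_point_offset is the distance from the TCP to the grasp point, in m); z points along the fingers, y is the line along which they close (so a half turn about z gives the same grasp; the last joint's range is limited). The gripper opens to 85 mm and grips with 20 to 120 N. Pads are 22 mm wide; open, the fingers measure 114 mm over their backs; the gripper's body (76 mm by 85 mm) begins 54 mm behind the grasp point. The pads swing forward as they close: fully open they stand 13 mm farther back than shut.
Start: joints at [1.172, 0.477, 0.022, 1.555, -0.011, 1.109, -0.083], TCP at [0.194, -0.647, 0.231] pointing down, gripper open.
Joint ranges: [-2.96, 2.96], [-0.34, 2.1], [-1.41, 1.46], [0.24, 2.44], [-1.37, 4.51], [0.17, 1.92], [-2.96, 2.96]. Speed limits (rad/s): [2.39, 2.39, 3.14, 3.14, 3.14, 3.14, 3.14].

### API

Orientations are given as a rotation vector (axis times angle).
In Python, from bench import status, eyes, r gives the robot as it stands.
- The arm moves only by the shell command python3 -m crank 'ROWS' [OPENING] [FORCE]. ROWS is JSON, a list of rows, each a list of 6 numbers: the shift along the tool's x, y, z normalised to -1 to 1, where 1 is 0.02 m, then the turn, a rotation vector about the tool's x, y, z normalised to -1 to 1, where 1 is 45 degrees. A call has 1 to 12 rows; each row shifts and turns the commanded pose from where the row before left it, along the tool's axes as they then stand; what a row does not reach is not made up. A row lasts 1/10 s, in which the tool goes at most 50 mm and 8.59 degrees, less where a joint would pass 70% of its speed; a pose out of reach is approached as far as the arm can. A call with a number of a shift or a turn outside -1 to 1 is refused whole. A call with a gripper value outside its range is refused whole. OPENING is the opening, from 0 (shut) to 1 (fully open), set as the call begins (- or left out, the last holds). The fingers move at their own pace and stop on an object; FORCE is the grip in N (left out, the last holds). Time passes only in rows, so rows that do not move let the fingers close. It gives the time, the measured TCP pose, the force, the opening and the grip force at its end, in the units of the state.
- status.get_obs(): the state, without advancing time (a new reading comes with each control period).
- eyes.grab_frame(name): name is "scene" or "top"; returns a dict with "image" (480x640x3 uint8, red, green, blue), "depth" (480x640 float32, m along the optical axis (not along the pixel's ray), 0 where there is no reading), "fovy" (degrees; the focal length in pixels is half the picture's height over the tangent of half this angle, whatever the lens; pixels are square), "cx", "cy" (the principal point, pixels), "world_to_cam" (4x4, takes a point from world to camera coordinates). Camera axes: x right, y up, looking along -z (the intrinsics and any distortion apply to the point x, -y, -z); pixel columns grow to the right and rows downward; lengths in m; the calibration is good to about 2 mm. A picture is of the moment at which its call begins.
- r.hand_in(): hands the job in; it is judged then, once.
The state is a dict: "clock": time; "joints": joint angles; "qvel": joint speeds; "tau": joint torques, N m; "tcp_pos": TCP position; "orientation": TCP orientation; "contact_force": force on the tool from outside, world axes, zero at the start; "moment": the same for the moment, N m; "grip_width": finger opening in m; "gripper_force": force on a finger pad.
Only numpy, scipy, OpenCV 4.12 (cv2) and the standard library are available. Lean on these libraries where they do the work, as an engineer would, in place of code of your own. Each camera call takes 0.05 s, during which the arm holds its last target. There are 200 camera calls.

### The job

The tall long-necked bottle has been left out on the painter's bench: push it back into its gap in the row along the front of the paint-tube tray, over the ring that its foot has left on the bench, until it stands close against the tray. Push it low on its body with the fingertips so that it slides upright, without gripping or lifting it and without touching its neck or cap, which are sticky with varnish. Leave everything else where it stands.

Things in the scene. Friction and masses are not known exactly. Their poses are not given: they have to be found in the camera images.
- bottle: tall long-necked round bottle, amber glass, paper label, full (0.37 to 0.65 kg), loose, alone on the open bench between robot and row. Straight body 68 mm in diameter up to 80 mm, then shoulder and neck; 216 mm tall. Origin: centre of its underside; z up its axis. Friction on the bench 0.45 to 0.7: it slides if pushed below about 45 mm, may tip if pushed higher
- bottle_neck: the upper part of that same bottle: shoulder narrowing from 68 to 29 mm in diameter between 80 and 114 mm above the bench, long neck 27 to 29 mm in diameter up to 190 mm, black screw cap 33 mm in diameter up to 216 mm; not to be touched. Origin on the bottle's axis, 80 mm above its underside
- ring: dried ring of varnish, 70 mm in diameter, a flat mark without thickness on the bench in the gap of the row: the bottle's place. Origin: its centre. It lies 36 to 41 mm in front of the tray's front wall, so a bottle touching the tray stands 2 to 7 mm beyond the ring's centre. The neighbours' centres lie about 100 mm to either side, leaving about 32 mm free on each side of the bottle
- tray_front (a point): front of the heavy, immovable open tray of clear plastic full of paint tubes, 240 mm deep, 440 mm long, 68 mm high. This point: on the bench, at the middle of the outer face of its long wall nearest the robot. Its x axis points square through that wall, away from the robot; y runs along the wall to the robot's left. The row of bottles stands along this wall
- spray_can: round aluminium spray can with white cap, 66 mm in diameter, 190 mm tall, loose, one of the three neighbours in the row; to be left alone. Origin: centre of its underside
- tin: square steel tin with paper label and white cap, 64 by 64 mm, 156 mm tall, loose, one of the three neighbours in the row; to be left alone. Origin: centre of its underside
- jar: round pale jar with black lid, 70 mm in diameter, 96 mm tall, loose, one of the three neighbours in the row; to be left alone. Origin: centre of its underside
- tub: low white round tub with grey lid, 90 mm in diameter, 64 mm tall, loose, out on the bench to the robot's left; to be left alone. Origin: centre of its underside

How it is judged:
By the outcome, as a careful person would: the job done as asked, in the order asked, and still so for the second after the job is handed in, with the robot touching nothing.
It also fails if it takes over 61 s, if anything falls off the work surface, if the arm or the gripper's body presses on something with over 40 N, if the wrist force passes 120 N, or if a joint passes its speed limit or range.

## Working session

There is one attempt and no reset: what is moved stays moved. The work goes in short steps, Python scripts to look and compute and a shell command to move; the robot and the scene stay as the last step left them, time stands still between calls to the robot, and variables do not carry over. Pictures are saved under pics/ and viewed, at most 10 in all, crops included, and the job is handed in when it is done.

```bash
mkdir -p pics; cat > h.py <<'E'
import numpy as np, cv2
from bench import status, eyes, r
def grab(n):
    f=eyes.grab_frame(n); fl=240/np.tan(np.radians(f['fovy'])/2)
    d=f['depth']; v,u=np.mgrid[0:480,0:640]
    P=np.stack([(u-f['cx'])/fl*d,-(v-f['cy'])/fl*d,-d,np.ones_like(d)],-1)
    W=P@np.linalg.inv(f['world_to_cam']).T
    W=W[...,:3]; W[d==0]=np.nan
    return f,W
E
python3 - <<'E'
from h import *
for n in("scene","top"):
    f,W=grab(n); cv2.imwrite(f'pics/{n}1.png',f['image'][...,::-1]); np.save(n,W)
    print(n,[k for k in f if k not in('image','depth')],f['fovy'],f['cx'],f['cy'],np.linalg.inv(f['world_to_cam'])[:3].round(3).tolist())
print(status.get_obs())
E
```

```text
scene ['fovy', 'cx', 'cy', 'world_to_cam'] 44.41597577498267 306.49439581669446 237.37386526584635 [[-0.933, 0.297, -0.201, 0.402], [-0.359, -0.762, 0.539, 0.621], [0.007, 0.576, 0.818, 0.842]]
top ['fovy', 'cx', 'cy', 'world_to_cam'] 56.663642407648396 313.1296648020031 236.70485130097543 [[0.011, 0.984, -0.18, 0.493], [-1.0, 0.013, 0.011, 0.11], [0.013, 0.179, 0.984, 0.752]]
{'clock': 0.1, 'joints': array([ 1.17188418,  0.47771142,  0.0223128 ,  1.55636118, -0.0115227 ,
        1.10929247, -0.0831203 ]), 'qvel': array([ 9.54178235e-04, -1.76175246e-03,  1.71838945e-04, -2.41821969e-03,
        2.70029233e-04, -4.94544507e-04,  9.23544853e-05]), 'tau': array([ 4.48134087e-03, -5.97756636e+01,  1.61390372e+00, -2.81955886e+01,
        1.29122066e-02,  4.96985522e-03, -3.44791511e-05]), 'tcp_pos': array([ 0.19340179, -0.64613781,  0.23042275]), 'orientation': array([-3.10683990e+00, -4.54989791e-01,  5.06711106e-04]), 'contact_force': array([-0.13131413,  0.12256308, -0.07056296]), 'moment': array([ 0.00869715, -0.04852429,  0.02022858]), 'gripper_force': 0.0, 'grip_width': 0.08536366088828298}
```

View pics/scene1.png

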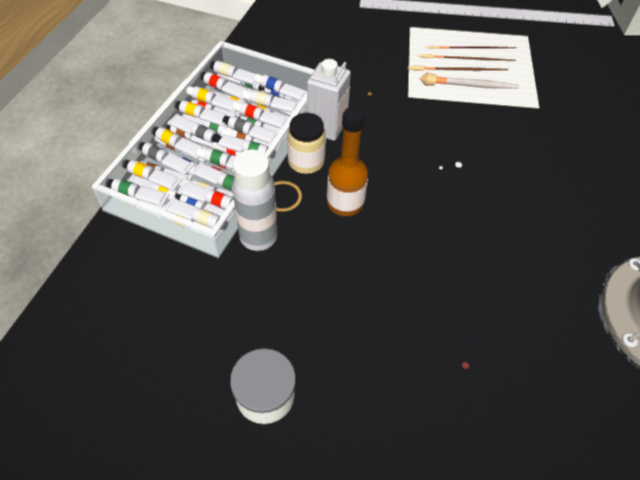

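View pics/top1.png

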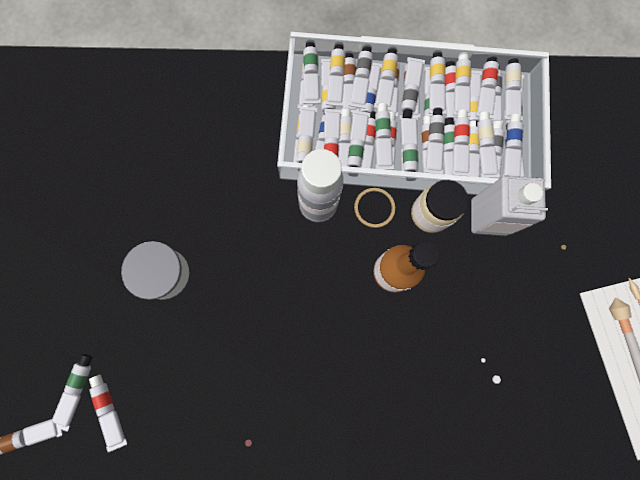

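The scene view shows the bottle at (347,185) and the ring at (285,196). In the top view the ring is at (375,208), between the can (320,190) and the jar (438,205). The bottle's foot is around (393,272) and the tray's front wall runs from (280,170) to (550,188).

```bash
cat >> h.py <<'E'
def circ(p,R):
    from scipy.optimize import least_squares
    return least_squares(lambda c:np.hypot(*(p-c).T)-R,p.mean(0)+[0.02,0],loss='soft_l1',f_scale=.002).x
def objs(show=True):
    D={}
    for n in("scene","top"):
        f,W=grab(n); D[n]=(f,W)
        im=f['image'].astype(int); z=W[...,2]
        hsv=cv2.cvtColor(f['image'],cv2.COLOR_RGB2HSV).astype(int)
        ringm=(abs(z)<.006)&(hsv[...,1]>80)&(hsv[...,2]>70)&(W[...,0]>.5)&(W[...,0]<.75)&(abs(hsv[...,0]-18)<12)
        k,l,s,c=cv2.connectedComponentsWithStats(ringm.astype(np.uint8),connectivity=8)
        i=1+np.argmax(s[1:,4]); p=W[l==i][:,:2]; print(n,'ring',s[i],circ(p,.0335) , (p.min(0)+p.max(0))/2)
        m=(z>.015)&(W[...,0]>.3)&(W[...,0]<.95)&(abs(W[...,1])<.5)
        D[n]+=(m,)
    return D
E
python3 - <<'E'
from h import *
D=objs()
for n in D:
    f,W,m=D[n]
    for lo,hi in((.015,.05),(.05,.075)):
        mm=(W[...,2]>lo)&(W[...,2]<hi)&(W[...,0]>.3)&(W[...,0]<.95)&(abs(W[...,1])<.5)
        p=W[mm][:,:2]
        # occupancy grid 4mm
        g=np.zeros((170,260),np.uint8); ij=((p-[.3,-.5])/.004).astype(int); ok=(ij>=0).all(1)&(ij[:,0]<170)&(ij[:,1]<260); g[ij[ok,0],ij[ok,1]]=1
        k,l,s,c=cv2.connectedComponentsWithStats(g)
        for i in range(1,k):
            if s[i,4]<8: continue
            q=p[ok][l[ij[ok,0],ij[ok,1]]==i]
            print(n,lo,len(q),q.min(0).round(3),q.max(0).round(3),[circ(q,R).round(4).tolist() for R in(.034,.033,.035)])
    z=W[...,2]
    # tray front wall: top rim z~.068
W=D['top'][1]
for u in(300,360,375,395,460,530):
    print(u,[(v,)+tuple(W[v,u].round(3)) for v in range(160,200,3)])
E
```

```text
scene ring [274 180  29  32 285] [ 0.6850609  -0.00481047] [ 0.67987853 -0.00555793]
top ring [354 188  42  40 452] [ 0.68388689 -0.00492271] [ 0.68364866 -0.00548661]
scene 0.015 436 [ 0.33  -0.456] [ 0.528 -0.389] [[0.4527, -0.4338], [0.4524, -0.4328], [0.4531, -0.4348]]
scene 0.015 391 [0.521 0.344] [0.596 0.397] [[0.5591, 0.3612], [0.5585, 0.3621], [0.5597, 0.3602]]
scene 0.015 457 [ 0.537 -0.041] [0.604 0.001] [[0.572, -0.0342], [0.5717, -0.033], [0.5723, -0.0353]]
scene 0.015 221 [ 0.637 -0.202] [ 0.666 -0.168] [[0.6664, -0.2012], [0.6657, -0.2004], [0.667, -0.202]]
scene 0.015 447 [ 0.639 -0.109] [ 0.703 -0.065] [[0.6745, -0.1016], [0.6741, -0.1005], [0.6749, -0.1027]]
scene 0.015 439 [0.655 0.078] [0.717 0.129] [[0.6896, 0.0929], [0.689, 0.0939], [0.6902, 0.0918]]
scene 0.015 253 [ 0.714 -0.107] [ 0.721 -0.031] [[0.7468, -0.0703], [0.7457, -0.0702], [0.7479, -0.0704]]
scene 0.015 6215 [ 0.727 -0.294] [ 0.95  -0.083] [[0.8324, -0.1803], [0.8327, -0.18], [0.8322, -0.1806]]
scene 0.015 1424 [0.728 0.092] [0.949 0.162] [[0.8081, 0.1347], [0.8082, 0.1355], [0.808, 0.134]]
scene 0.
[... 10536 characters left out ...]
p.float64(0.754), np.float64(-0.278), np.float64(0.011)), (172, np.float64(0.749), np.float64(-0.279), np.float64(0.008)), (175, np.float64(0.743), np.float64(-0.277), np.float64(0.01)), (178, np.float64(0.698), np.float64(-0.214), np.float64(0.13)), (181, np.float64(0.692), np.float64(-0.211), np.float64(0.137)), (184, np.float64(0.68), np.float64(-0.199), np.float64(0.158)), (187, np.float64(0.677), np.float64(-0.2), np.float64(0.156)), (190, np.float64(0.672), np.float64(-0.2), np.float64(0.156)), (193, np.float64(0.667), np.float64(-0.198), np.float64(0.157)), (196, np.float64(0.664), np.float64(-0.199), np.float64(0.155)), (199, np.float64(0.659), np.float64(-0.198), np.float64(0.156))]
```

Measured positions: bottle centre (0.572, -0.035), ring centre (0.684, -0.005), tray wall at x≈0.722 by the gap. The push runs 14.5° left of +x for about 120 mm. I'll tilt the tool about 35° so the gripper body leans away from the neck, and half-open the fingers so they cradle the body low down. First I move behind the bottle at height.

```bash
python3 -m crank '[[0.9,-1,0,0,0,0.05],[0.9,-1,0,0,0,0],[0.9,-1,0,0,0,0],[0.9,-1,0,0,0,0],[0.9,-1,0,0,0,0],[0.9,-1,0,0,0,0],[0.9,-1,0,0,0,0],[0.9,-1,0,0,0,0],[0.9,-1,0,0,0,0],[0.9,-1,0,0,0,0],[0.9,-1,0,0,0,0],[0.9,-1,0,0,0,0]]' 0.47; python3 -m crank '[[0.9,-1,0,0,0,0],[0.9,-1,0,0,0,0],[0.9,-1,0,0,0,0],[0.9,-1,0,0,0,0],[0.9,-1,0,0,0,0],[0.9,-1,0,0,0,0],[0.9,-1,0,0,0,0],[0.9,-1,0,0,0,0],[0.9,-1,0,0,0,0],[0.9,-1,0,0,0,0],[0,0,0,0,0,0]]'
```

```text
clock: 1.4
tcp_pos: [0.3424, -0.3589, 0.2313]
orientation: [3.117, 0.394, -0.0]
contact_force: [0.8, 1.1, 0.5]
grip_width: 0.0401
gripper_force: 0.0
clock: 2.5
tcp_pos: [0.4682, -0.1177, 0.2315]
orientation: [-3.114, -0.403, -0.002]
contact_force: [0.0, 0.5, 0.5]
grip_width: 0.0401
gripper_force: 0.0
```

```bash
python3 -m crank '[[0,0,0,0,0.19,0],[0,0,0,0,0.19,0],[0,0,0,0,0.19,0],[0,0,0,0,0.19,0],[0,0,0,0,0,0],[0,0,0,0,0,0]]'; cat >> h.py <<'E'
from scipy.spatial.transform import Rotation as Ro
def rel(goal):
    o=status.get_obs(); R=Ro.from_rotvec(o['orientation']).as_matrix()
    print('axes',R.T.round(3).tolist(),'pos',o['tcp_pos'].round(4),'q',o['joints'].round(2),'t',o['clock'],'w',round(o['grip_width'],4))
    print('units',(R.T@(np.array(goal)-o['tcp_pos'])/.02).round(2))
E
python3 -c "
from h import *
rel([.500,-.054,.022])"
```

```text
clock: 3.1
tcp_pos: [0.4669, -0.1162, 0.2307]
orientation: [-2.944, -0.383, -0.747]
contact_force: [0.3, 0.2, -0.2]
grip_width: 0.0402
gripper_force: 0.0
axes [[0.85, 0.22, 0.479], [0.26, -0.966, -0.016], [0.459, 0.138, -0.878]] pos [ 0.4669 -0.1162  0.2307] q [ 0.62  0.01 -0.32  2.28 -0.58  0.5  -0.55] t 3.1 w 0.0402
units [-2.91 -2.4  10.35]
```

```bash
python3 -m crank '[[-0.25,-0.2,0.86,0,0.1,0],[-0.25,-0.2,0.86,0,0,0],[-0.25,-0.2,0.86,0,0,0],[-0.25,-0.2,0.86,0,0,0],[-0.25,-0.2,0.86,0,0,0],[-0.25,-0.2,0.86,0,0,0],[-0.25,-0.2,0.86,0,0,0],[-0.25,-0.2,0.86,0,0,0],[-0.25,-0.2,0.86,0,0,0],[-0.25,-0.2,0.86,0,0,0],[0,0,0,0,0,0]]';python3 -c "
from h import *
rel([.510,-.051,.022])
f,W=grab('scene'); cv2.imwrite('pics/s2.png',f['image'][...,::-1])"
```

```text
clock: 4.2
tcp_pos: [0.5087, -0.0728, 0.0976]
orientation: [-2.896, -0.4, -0.759]
contact_force: [-0.1, -0.3, -0.4]
grip_width: 0.0401
gripper_force: 0.0
axes [[0.839, 0.223, 0.496], [0.283, -0.958, -0.05], [0.464, 0.182, -0.867]] pos [ 0.5087 -0.0728  0.0976] q [ 0.49  0.32 -0.33  2.35 -1.36  0.17  0.22] t 4.2 w 0.0401
units [-1.58 -0.84  3.51]
```

View pics/s2.png

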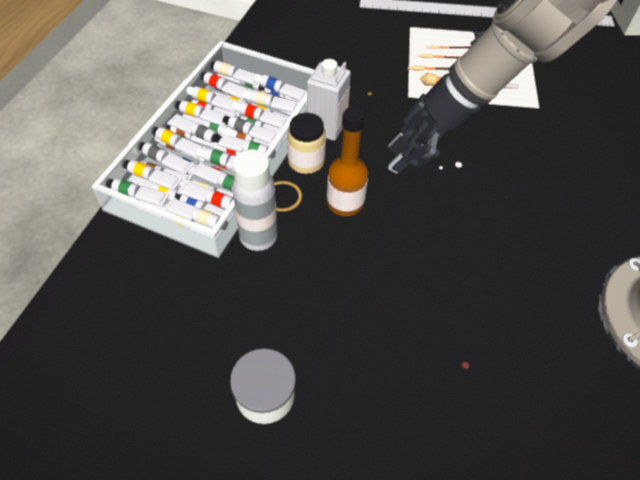

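The gripper hangs behind the bottle, fingers at about (405,160) and bottle at (347,185), with no contact. However, joints 5 and 6 have hit their limits, so 30° of tilt isn't reachable this close in. I'll drop to about 20°, close the fingers more and push at z≈30 mm. By geometry that still clears the neck by about 12–16 mm.

```bash
python3 -m crank '[[0,0,0,0,-0.12,0],[0,0,0,0,-0.12,0],[0,0,0,0,0,0],[0,0,0,0,0,0]]' 0.2;python3 -c "
from h import *
rel([.512,-.0505,.03])
"
```

```text
clock: 4.65
tcp_pos: [0.5099, -0.0691, 0.097]
orientation: [-2.929, -0.418, -0.624]
contact_force: [-0.8, -0.6, -0.8]
grip_width: 0.0173
gripper_force: 0.0
axes [[0.877, 0.243, 0.415], [0.291, -0.955, -0.057], [0.382, 0.171, -0.908]] pos [ 0.5099 -0.0691  0.097 ] q [ 0.17  0.31 -0.01  2.31 -0.98  0.28 -0.21] t 4.65 w 0.0173
units [-1.07 -0.67  3.24]
```

```bash
python3 -m crank '[[0,0,0,-0.07,-0.1,0],[-0.2,-0.15,0.7,0,0,0],[-0.2,-0.15,0.7,0,0,0],[-0.2,-0.15,0.7,0,0,0],[0,0,0,0,0,0],[0,0,0,0,0,0]]';python3 -c "
from h import *
rel([.512,-.0505,.03])
"
```

```text
clock: 5.25
tcp_pos: [0.5093, -0.0599, 0.0521]
orientation: [-2.983, -0.408, -0.555]
contact_force: [0.2, 0.2, 0.1]
grip_width: 0.0173
gripper_force: 0.0
axes [[0.899, 0.245, 0.363], [0.274, -0.961, -0.029], [0.342, 0.126, -0.931]] pos [ 0.5093 -0.0599  0.0521] q [ 0.12  0.4  -0.03  2.31 -1.02  0.17 -0.21] t 5.25 w 0.0173
units [-0.17 -0.38  1.14]
```

```bash
python3 -m crank '[[0,0,0,-0.03,-0.06,0],[-0.1,-0.2,0.4,0,0,0],[-0.1,-0.2,0.4,0,0,0],[0,0,0.3,0,0,0],[0,0,0,0,0,0],[0,0,0,0,0,0]]';python3 -c "
from h import *
rel([.512,-.0505,.03])
f,W=grab('scene'); cv2.imwrite('pics/s3.png',cv2.resize(f['image'][90:290,200:500,::-1],None,fx=2.5,fy=2.5))"
```

```text
clock: 5.85
tcp_pos: [0.5113, -0.0506, 0.0305]
orientation: [-3.019, -0.411, -0.503]
contact_force: [0.2, -1.1, 0.3]
grip_width: 0.0168
gripper_force: 0.0
axes [[0.912, 0.251, 0.325], [0.269, -0.963, -0.009], [0.311, 0.096, -0.946]] pos [ 0.5113 -0.0506  0.0305] q [-0.05  0.45  0.11  2.31 -1.15  0.17 -0.13] t 5.85 w 0.0168
units [0.03 0.01 0.03]
```

View pics/s3.png

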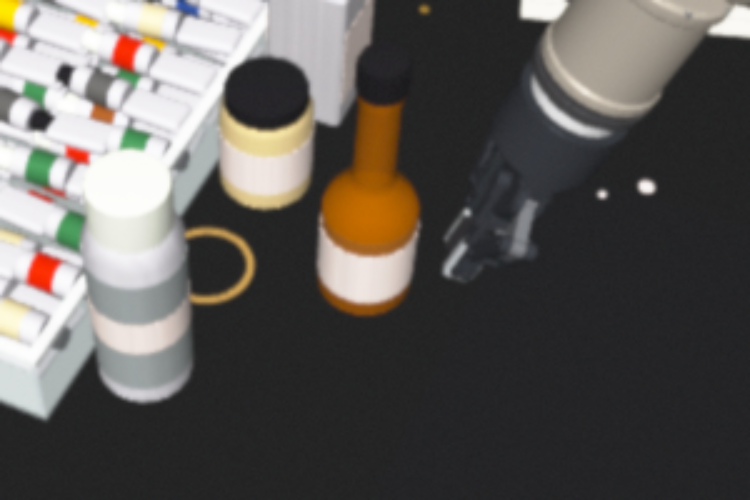

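The fingertips are low behind the bottle, with a clear gap to the neck. Now I creep forward along the push line.

```bash
python3 -m crank '[[0.28,0,0.1,0,0,0],[0.28,0,0.1,0,0,0],[0.28,0,0.1,0,0,0],[0,0,0,0,0,0]]';python3 -m crank '[[0.19,0,0.065,0,0,0],[0.19,0,0.065,0,0,0],[0.19,0,0.065,0,0,0],[0.19,0,0.065,0,0,0]]';python3 -c "
from h import *
rel([.6494,-.015,.03])
f,W=grab('scene'); cv2.imwrite('pics/s4.png',cv2.resize(f['image'][90:290,200:500,::-1],None,fx=2.5,fy=2.5))"
```

```text
clock: 6.3
tcp_pos: [0.5296, -0.0445, 0.0299]
orientation: [-3.018, -0.415, -0.503]
contact_force: [0.4, 0.1, -0.3]
grip_width: 0.0172
gripper_force: 0.0
clock: 6.7
tcp_pos: [0.5433, -0.041, 0.0293]
orientation: [-3.019, -0.412, -0.5]
contact_force: [-3.0, -1.3, 0.6]
grip_width: 0.0169
gripper_force: 1.6
axes [[0.912, 0.252, 0.323], [0.269, -0.963, -0.009], [0.309, 0.096, -0.946]] pos [ 0.5433 -0.041   0.0293] q [-0.14  0.48  0.2   2.25 -1.1   0.22 -0.22] t 6.7 w 0.0169
units [5.18 0.18 1.73]
```

View pics/s4.png

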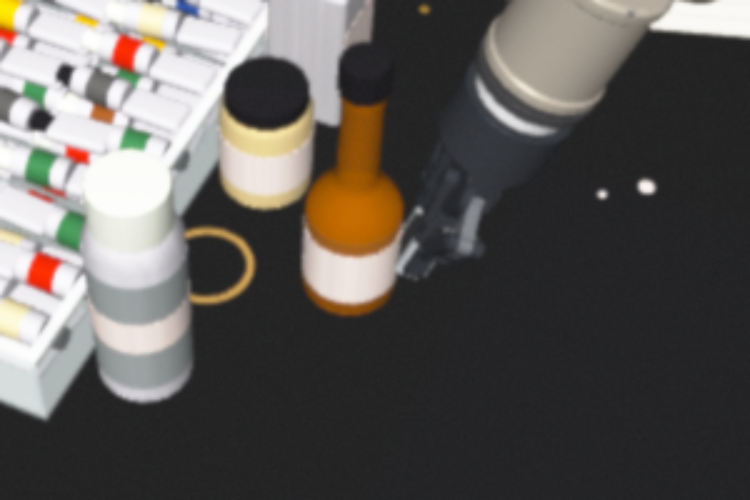

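The bottle has started sliding upright (foot now around (350,300) in the crop). Only the fingertips touch it, and the gripper body is clear of the shoulder. I continue 40 mm, then check.

```bash
cat >> h.py <<'E'
def bottle(lo=.02,hi=.065,guess=None,box=.06):
    f,W=grab('scene')
    hsv=cv2.cvtColor(f['image'],cv2.COLOR_RGB2HSV).astype(int)
    z=W[...,2]; am=(hsv[...,1]>180)&(hsv[...,2]>60)&(abs(hsv[...,0]-12)<8)&(W[...,0]>.5)&(W[...,0]<.74)&(W[...,1]>-.12)&(W[...,1]<.1)
    q=W[am&(z>.12)&(z<.185)][:,:2]; print('neck c',circ(q,.014).round(4),len(q))
    for a,b in((.12,.14),(.165,.185)):
        q=W[am&(z>a)&(z<b)][:,:2]; print('  neck',a,circ(q,.014).round(4))
    c=np.array(circ(W[am&(z>.12)&(z<.185)][:,:2],.014))
    m=(z>lo)&(z<hi)&(np.hypot(W[...,0]-c[0],W[...,1]-c[1])<.04)
    print('body c',circ(W[m][:,:2],.034).round(4),m.sum())
    return f,W
E
python3 -m crank '[[0.3,0.01,0.1,0,0,0],[0.3,0.01,0.1,0,0,0],[0.3,0.01,0.1,0,0,0],[0.3,0.01,0.1,0,0,0],[0.3,0.01,0.1,0,0,0],[0.3,0.01,0.1,0,0,0],[0,0,0,0,0,0]]';python3 -c "
from h import *
bottle(); rel([.6494,-.015,.03])"
```

```text
clock: 7.45
tcp_pos: [0.582, -0.031, 0.0302]
orientation: [-3.018, -0.415, -0.503]
contact_force: [-0.4, -0.2, -0.2]
grip_width: 0.0174
gripper_force: 0.1
neck c [ 0.621  -0.0191] 413
  neck 0.12 [ 0.6211 -0.0188]
  neck 0.165 [ 0.621  -0.0195]
body c [ 0.6205 -0.0189] 651
axes [[0.911, 0.253, 0.326], [0.271, -0.963, -0.009], [0.311, 0.096, -0.945]] pos [ 0.5818 -0.0313  0.0303] q [-0.22  0.53  0.28  2.17 -1.06  0.27 -0.3 ] t 7.5 w 0.0169
units [3.28 0.13 1.15]
```

```bash
python3 -m crank '[[0.32,0.025,0.11,0,0,0],[0.32,0.025,0.11,0,0,0],[0.32,0.025,0.11,0,0,0],[0.32,0.025,0.11,0,0,0],[0.32,0.025,0.11,0,0,0],[0.32,0.025,0.11,0,0,0],[0.32,0.025,0.11,0,0,0],[0.32,0.025,0.11,0,0,0],[0,0,0,0,0,0]]';python3 -c "
from h import *
bottle(); rel([.6494,-.015,.03])"
```

```text
clock: 8.4
tcp_pos: [0.6353, -0.0204, 0.0301]
orientation: [-3.018, -0.414, -0.503]
contact_force: [-0.6, -0.7, -0.3]
grip_width: 0.0168
gripper_force: 0.2
neck c [ 0.6747 -0.008 ] 146
  neck 0.12 [ 0.6745 -0.008 ]
  neck 0.165 [ 0.6746 -0.0082]
body c [ 0.6735 -0.0084] 542
axes [[0.911, 0.253, 0.326], [0.271, -0.963, -0.009], [0.311, 0.096, -0.945]] pos [ 0.635  -0.0205  0.0301] q [-0.3   0.6   0.36  2.06 -1.    0.34 -0.4 ] t 8.45 w 0.0173
units [ 0.73 -0.07  0.25]
```

```bash
python3 -m crank '[[0.1,0.008,0.034,0,0,0],[0.1,0.008,0.034,0,0,0],[0.1,0.008,0.034,0,0,0],[0.1,0.008,0.034,0,0,0],[0.1,0.008,0.034,0,0,0]]';python3 -m crank '[[0.05,0.004,0.017,0,0,0]]';python3 -c "
from h import *
bottle(); rel([.6494,-.015,.03])"
```

```text
clock: 8.95
tcp_pos: [0.6441, -0.0189, 0.0298]
orientation: [-3.019, -0.413, -0.501]
contact_force: [-3.6, -0.5, 1.2]
grip_width: 0.0171
gripper_force: 1.9
clock: 9.05
tcp_pos: [0.6453, -0.0185, 0.0298]
orientation: [-3.019, -0.413, -0.501]
contact_force: [-3.7, -1.0, 0.8]
grip_width: 0.0169
gripper_force: 1.8
neck c [0.6829 0.0192] 42
  neck 0.12 [ 0.6836 -0.0021]
  neck 0.165 [0.6911 0.019 ]
body c [ 0.6834 -0.0063] 403
axes [[0.912, 0.253, 0.324], [0.27, -0.963, -0.009], [0.31, 0.096, -0.946]] pos [ 0.6455 -0.0185  0.0298] q [-0.31  0.61  0.37  2.03 -0.99  0.36 -0.42] t 9.1 w 0.0169
units [ 0.23 -0.12  0.07]
```

About 4–5 mm remain. I continue in 1 mm rows and watch the force for contact with the tray.

```bash
python3 -m crank '[[0.05,0.004,0.017,0,0,0],[0.05,0.004,0.017,0,0,0]]';python3 -m crank '[[0.05,0.004,0.017,0,0,0]]';python3 -m crank '[[0.05,0.004,0.017,0,0,0]]'
```

```text
clock: 9.3
tcp_pos: [0.6472, -0.0182, 0.0298]
orientation: [-3.019, -0.413, -0.501]
contact_force: [-3.6, -0.3, 1.5]
grip_width: 0.0174
gripper_force: 1.8
clock: 9.4
tcp_pos: [0.6483, -0.0179, 0.0298]
orientation: [-3.019, -0.413, -0.501]
contact_force: [-3.3, -1.2, 1.6]
grip_width: 0.017
gripper_force: 1.7
clock: 9.5
tcp_pos: [0.6494, -0.0177, 0.0299]
orientation: [-3.019, -0.413, -0.501]
contact_force: [-3.7, 0.2, 1.2]
grip_width: 0.0172
gripper_force: 1.7
```

```bash
python3 -m crank '[[0.05,0.004,0.017,0,0,0]]';python3 -m crank '[[0.05,0.004,0.017,0,0,0]]'; python3 -c "
from h import *
f,W=grab('top');cv2.imwrite('pics/t5.png',cv2.resize(f['image'][140:290,280:500,::-1],None,fx=3.5,fy=3.5))"
```

```text
clock: 9.6
tcp_pos: [0.65, -0.0176, 0.0297]
orientation: [-3.019, -0.413, -0.5]
contact_force: [-8.3, -2.1, 3.8]
grip_width: 0.0168
gripper_force: 3.7
clock: 9.7
tcp_pos: [0.6501, -0.0176, 0.0295]
orientation: [-3.019, -0.413, -0.498]
contact_force: [-11.6, -1.2, 6.7]
grip_width: 0.017
gripper_force: 5.5
```

View pics/t5.png

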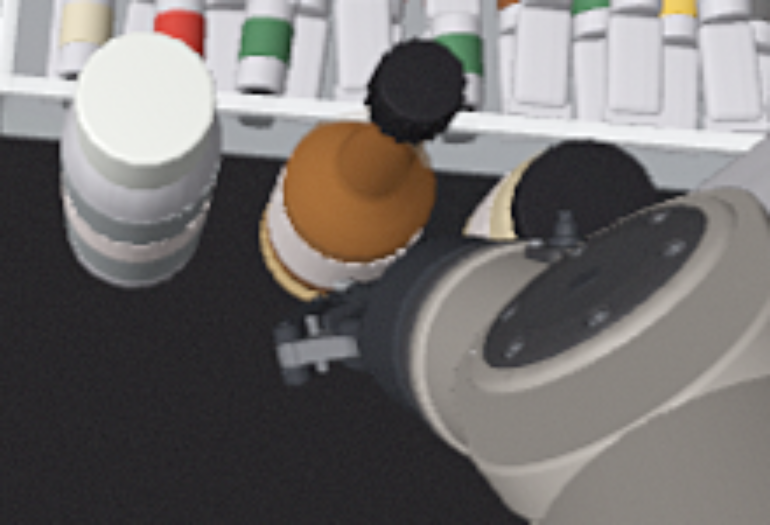

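The force rise shows the bottle is touching the tray. The view has its body at (355,200) in the crop, against the wall, with a sliver of ring showing in front of it. I back off along the push line and check.

```bash
python3 -m crank '[[-0.05,0,-0.017,0,0,0],[-0.1,0,-0.034,0,0,0],[-0.2,0,-0.068,0,0,0],[-0.4,0,-0.14,0,0,0],[-0.5,0,-0.17,0,0,0],[-0.5,0,-0.17,0,0,0],[-0.5,0,-0.17,0,0,0],[-0.5,0,-0.17,0,0,0],[-0.5,0,-0.17,0,0,0],[-0.5,0,-0.17,0,0,0]]'; python3 -m crank '[[-0.5,0.5,-0.4,0,0,0],[-0.3,0.8,-0.7,0,0,0],[-0.3,0.8,-0.7,0,0,0],[-0.3,0.8,-0.7,0,0,0],[-0.3,0.8,-0.7,0,0,0],[-0.3,0.8,-0.7,0,0,0],[-0.3,0.8,-0.7,0,0,0],[0,0,0,0,0,0],[0,0,0,0,0,0]]'
python3 - <<'E'
from h import *
f,W=bottle()
g,T=grab('top')
cv2.imwrite('pics/f6.png',np.hstack([cv2.resize(f['image'][30:270,100:400,::-1],(400,320)),cv2.resize(g['image'][100:320,260:535,::-1],(400,320))]))
for nm,c,r_ in(('jar',(.6745,-.1025),.035),('can',(.690,.093),.033),('bottle',(.689,-.005),.034)):
    for w in(W,T):
        m=(w[...,2]>.015)&(w[...,2]<.075)&(np.hypot(w[...,0]-c[0],w[...,1]-c[1])<r_+.006)&(w[...,0]<c[0]+.02)
        print(nm,circ(w[m][:,:2],r_).round(4))
rel([0,0,0]); print(status.get_obs()['contact_force'])
E
```

```text
clock: 10.75
tcp_pos: [0.5742, -0.0391, 0.0298]
orientation: [-3.019, -0.413, -0.501]
contact_force: [0.5, -0.2, 0.6]
grip_width: 0.0173
gripper_force: 0.0
clock: 11.65
tcp_pos: [0.533, -0.1617, 0.1011]
orientation: [-3.019, -0.411, -0.502]
contact_force: [0.2, 0.9, 0.2]
grip_width: 0.0167
gripper_force: 0.0
neck c [0.6901 0.0208] 68h.py:12: RuntimeWarning: Mean of empty slice.
  return least_squares(lambda c:np.hypot(*(p-c).T)-R,p.mean(0)+[0.02,0],loss='soft_l1',f_scale=.002).x
  ret = um.true_divide(
Traceback (most recent call last):
  File "h.py", line 36, in bottle
    q=W[am&(z>a)&(z<b)][:,:2]; print('  neck',a,circ(q,.014).round(4))
                                                ~~~~^^^^^^^^
  File "h.py", line 12, in circ
    return least_squares(lambda c:np.hypot(*(p-c).T)-R,p.mean(0)+[0.02,0],loss='soft_l1',f_scale=.002).x
           ~~~~~~~~~~~~~^^^^^^^^^^^^^^^^^^^^^^^^^^^^^^^^^^^^^^^^^^^^^^^^^^^^^^^^^^^^^^^^^^^^^^^^^^^^^^
ValueError: Initial guess is outside of provided bounds
```

```bash
python3 - <<'E'
from h import *
f,W=grab('scene'); g,T=grab('top')
cv2.imwrite('pics/f6.png',np.hstack([cv2.resize(f['image'][30:270,100:400,::-1],(400,320)),cv2.resize(g['image'][100:320,260:535,::-1],(400,320))]))
for nm,c,r_ in(('jar',(.6745,-.1025),.035),('can',(.690,.093),.033),('bottle',(.689,-.005),.034)):
    for w in(W,T):
        m=(w[...,2]>.015)&(w[...,2]<.075)&(np.hypot(w[...,0]-c[0],w[...,1]-c[1])<r_+.006)&(w[...,0]<c[0]+.02)
        print(nm,m.sum(),circ(w[m][:,:2],r_).round(4) if m.sum() else '')
E
```

```text
jar 684 [ 0.6751 -0.1029]
jar 503 [ 0.6753 -0.1038]
can 764 [0.689 0.094]
can 290 [0.6891 0.0929]
bottle 524 [ 0.6879 -0.0056]
bottle 391 [ 0.6882 -0.0065]
```

View pics/f6.png

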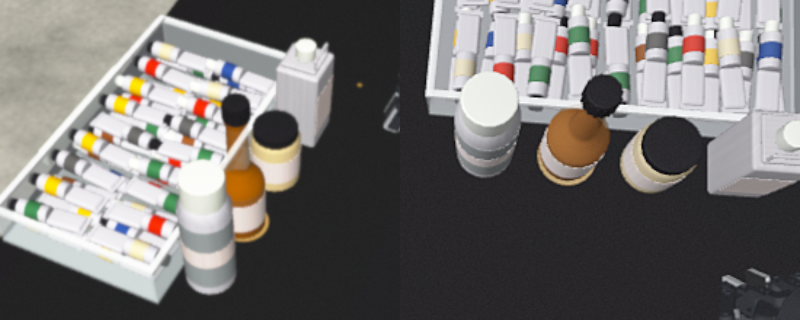

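The bottle stands upright on the ring and against the tray, at (578,145) in the right half, centred at (0.688, -0.006). The neighbours have not moved and the arm is clear.

```bash
python3 -c "
from bench import r
print(r.hand_in())"
```

```text
the job is handed in; nothing more can be done
None
```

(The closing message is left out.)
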